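# Open the air box and shut the red valve

## Task

Shut off the compressed air: with your fingertips slide the blue cover of the grey air box (it has a black push tab) all the way back, away from the robot, then push the red valve handle under it clockwise a quarter turn until it is fully shut, across its pipe. Only push: do not lift or tip the cover, leave it lying open on the box, and do not turn the blue handle or disturb the other things on the bench.

Things in the scene. Friction and masses are not known exactly. Their poses are not given: they have to be found in the camera images.
- air_box: grey steel air shut-off box fixed on the bench, open-topped, 305 mm (x) by 286 mm (y). Origin: on the bench under the middle of the valve bay (the bay nearer the robot). Its x axis points to its rear bay, away from the robot, y left, z up. The rear bay (x 68 to 200 mm) holds a regulator and filter lower than the rim. Pipe stubs stick out 30 mm at the front, 55 mm at the back, below 30 mm
- box_rim (a point): over the box origin at the height of the rim that the cover rides on, 66 mm above the bench. Outside the rim a lip rises to 77 mm all round and keeps the cover in
- valve_bay (a point): over the box origin, 31 mm above the bench: the top of the brass valve bodies, which reach 18 mm from the pivots. Inside of the valve bay: box x -78 to +64 mm, y -130 to +130 mm. Under each handle runs a copper pipe along x, its top 26 mm above the bench
- cover: loose blue cover plate, 146 mm (x) by 270 mm (y), 5 mm thick, about 0.5 kg, lying on the rim; slides along box x, 2.5 mm play each side, takes about 3 to 8 N. Origin: centre of its underside; axes as the box's. It starts over the valve bay, origin at box x -4 to +10 mm; slid all the way back against the rear lip its origin is at box x = +135 mm and the valve bay is open
- cover_tab (a point): middle of the push tab: a black bar 12 mm thick along x, 80 mm wide along y, from the plate's top to 26 mm above it; this point is 18 mm above the plate's underside
- handle_red (a joint): angle of the red valve handle (rad). 0: open, the handle lies along its pipe and points to the box's -x (to the front). It turns clockwise seen from above to a stop at 1.571: shut, the handle lies across its pipe and points to the box's +y (left). It starts between 0 and 0.25, stays where it is left, and takes about 3 N at its grip.
- red_pivot (a point): point on the upright turning axis of the red handle, 47 mm above the bench, mid-height of the handle; at box x = +25 mm and y = -55 or +55 mm, the two valves being in either order
- red_grip (a point): centre of the red sleeve of the handle, 41 mm from the pivot; the sleeve is 42 mm long, 14 mm wide, 14 mm high (40 to 54 mm above the bench); the handle ends 62 mm from the pivot
- handle_blue (a joint): angle of the blue valve handle, the same as the red one but for its colour; it starts between 0 and 0.25 and must be left there
- blue_pivot (a point): point on the turning axis of the blue handle, as red_pivot
- blue_grip (a point): centre of the blue sleeve, 41 mm from its pivot
- spray_can: bystander: orange spray can, 56 mm across, 130 mm tall, upright; origin under its centre
- wrench: bystander: steel wrench 170 mm long lying flat to the left of the air box; origin under its middle
- coupling: bystander: brass pipe coupling, 36 mm across, 45 mm tall, upright; origin under its centre
- tin: bystander: open steel cup 70 mm across, 85 mm tall; origin under its centre
- hammer: bystander: hammer 220 mm long lying flat; origin under its middle
- reflector: bystander: bare metal lamp reflector, 124 mm across, 60 mm tall; origin under its centre
- jar: bystander: closed jar 64 mm across, 90 mm tall; origin under its centre

How it is judged:
By the outcome, as a careful person would: the job done as asked, in the order asked, and still so for the second after the job is handed in, with the robot touching nothing.
It also fails if it takes over 48 s, if anything falls off the work surface, if the arm or the gripper's body presses on something with over 40 N, if the wrist force passes 120 N, or if a joint passes its speed limit or range.

## Robot

A 7-joint arm with a two-finger parallel gripper is mounted at the origin on the work surface. World frame = base frame: x ahead of the robot, y to its left, z up, the work surface at z = 0. Lengths are in m, angles in rad, forces in N, time in s.
With the tool pointing down it reaches from about 0.425 to 0.875 m from the base axis. Payload 4.7 kg.
Tool frame: the origin (TCP) lies between the finger pads; the fingertips stand ctrl.tip_reach ahead of it and the grasp point (between the pads) lies 5 mm behind it (ctrl.tip_reach is the distance from the TCP to the fingertips, in m); z points along the fingers, y is the direction in which the jaws open and shut (so a half turn about z gives the same grasp; the last joint's range is limited). The gripper opens to 87 mm and grips with 3 to 60 N. Pads are 19 mm wide; open, the fingers measure 117 mm over their backs; the gripper's body (75 mm by 190 mm) begins 51 mm behind the grasp point.
Start: joints at [-1.146, 0.321, -0.07, 1.45, 0.023, 1.371, -0.057], TCP at [0.26, 0.596, 0.199] pointing down, gripper open.
Joint ranges: [-2.86, 2.86], [-0.3, 2.09], [-1.38, 1.24], [0.06, 2.45], [-1.56, 4.7], [0.09, 2.05], [-2.69, 2.69]. Speed limits (rad/s): [2.57, 2.57, 3.14, 3.14, 3.14, 3.14, 3.14].

## Interface

Orientations are given as a rotation vector (axis times angle).
In Python, from bench import ctrl gives the robot as it stands.
- The arm moves only by the shell command python3 -m handwheel 'ROWS' [FORCE]. ROWS is JSON, a list of rows, each a list of 7 numbers: the shift along the tool's x, y, z in mm, then the turn, a rotation vector about the tool's x, y, z in rad, then the gripper's target within -1 to 1 (shut at 1, half-way at 0, fully open at -1). In form: [[dx, dy, dz, ax, ay, az, grip], ...]. A call has 1 to 12 rows; each row is the pose to reach, as a shift and turn from the pose commanded when the call began, along the tool's axes at that moment; what a row does not reach only later rows make up. A row lasts 1/8 s, in which the tool goes at most 62.5 mm and 10.7 degrees, less where a joint would pass 70% of its speed; a pose out of reach is approached as far as the arm can. A call with a gripper value outside its range is refused whole. The fingers move at their own pace and stop on an object; FORCE is the grip in N (left out, the last holds). Time passes only in rows, so rows that repeat a pose let the fingers close. It gives the time, the measured TCP pose, the force and the opening at its end, in the units of the state.
- ctrl.get_state(): the state, without advancing time (a new reading comes with each control period).
- ctrl.get_image(name): name is "scene" or "top" or "wrist"; returns the picture (384x512x3 uint8, red, green, blue); there is no depth.
- ctrl.camera_model(name): a dict with "mtx" (3x3 intrinsics, pixels), "k1" (the pictures are not rectified: a ray, as slopes to the right and down, at radius r is drawn at 1 + k1 r^2 times it, then the intrinsics apply), "xyz" and "orientation" of the camera in the world. Camera axes: x right, y up, looking along -z (the intrinsics and any distortion apply to the point x, -y, -z); pixel columns grow to the right and rows downward; lengths in m; the calibration is good to about 2 mm. A picture is of the moment at which its call begins: read the wrist's pose just before it. camera_model takes no time and is no camera call; for the wrist camera it gives the pose at the moment of the call.
- ctrl.close_job(): hands the job in, once; it reports no verdict.
The state is a dict: "time": time; "joint_positions": joint angles; "qd": joint speeds; "joint_torque": joint torques, N m; "position": TCP position; "tool_rot": TCP orientation; "ft_force": force on the tool from outside, world axes, zero at the start; "torque": the same for the moment, N m; "grip_width": opening from 0.0 (shut) to 1.0 (fully open).
Only numpy, scipy, OpenCV 4.12 (cv2) and the standard library are available. Lean on these libraries where they do the work, as an engineer would, in place of code of your own. Each camera call takes 0.05 s, during which the arm holds its last target.

## Working session

There is one attempt and no reset: what is moved stays moved. The work goes in short steps, Python scripts to look and compute and a shell command to move; the robot and the scene stay as the last step left them, time stands still between calls to the robot, and variables do not carry over. Pictures are saved under pics/ and viewed, and the job is handed in when it is done.

```bash
ls; mkdir -p pics; python3 - <<'E'
from bench import ctrl
import cv2
s=ctrl.get_state(); print(s, ctrl.tip_reach)
for n in ["scene","top","wrist"]:
    m=ctrl.camera_model(n); print(n,m)
    im=ctrl.get_image(n); cv2.imwrite(f"pics/{n}0.png",im[:,:,::-1])
E
```

```text
pics
{'time': 0.0, 'joint_positions': array([-1.14589637,  0.32182026, -0.07008284,  1.45167995,  0.0226274 ,
        1.37079937, -0.05689632]), 'qd': array([ 1.15962803e-04,  3.03188792e-04,  1.89321702e-03, -4.69632864e-04,
        3.95499738e-05, -2.14960557e-03,  5.24620153e-04]), 'joint_torque': array([ 7.61407173e-04, -4.91290677e+01, -4.03166050e-01, -3.12531424e+01,
       -6.36495254e-02,  4.37367812e-02,  1.98516468e-04]), 'position': array([0.25939092, 0.5953422 , 0.19746086]), 'tool_rot': array([-6.40642065e-01, -3.07530411e+00,  2.98638214e-03]), 'ft_force': array([-0.135231  , -0.51684593, -0.6194082 ]), 'torque': array([ 0.01496916, -0.04705986, -0.03665024]), 'grip_width': 1.002292802169696} 0.014
scene {'mtx': array([[358.26883434,   0.        , 257.39505499],
       [  0.        , 358.26883434, 190.97971097],
       [  0.        ,   0.        ,   1.        ]]), 'k1': 0.035188351730219135, 'xyz': array([ 1.26916391, -0.05873452,  0.8768459 ]), 'orientation': array([0.58989041, 0.56562325, 1.41480344])}
top {'mtx': array([[410.98828971,   0.        , 251.47197169],
       [  0.        , 410.98828971, 188.89720336],
       [  0.        ,   0.        ,   1.        ]]), 'k1': -0.1402004638508215, 'xyz': array([ 0.37726321, -0.00558122,  1.46865293]), 'orientation': array([ 0.11319098, -0.09664712, -1.55026513])}
wrist {'mtx': array([[284.0107891 ,   0.        , 253.77086633],
       [  0.        , 284.0107891 , 191.79659568],
       [  0.        ,   0.        ,   1.        ]]), 'k1': -0.06274390721662002, 'xyz': array([0.19887416, 0.62362055, 0.3851535 ]), 'orientation': array([-0.22117306, -0.14243179,  1.15490955])}
```

View pics/top0.png

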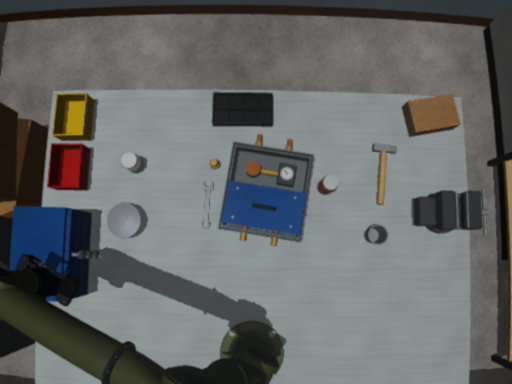

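View pics/scene0.png

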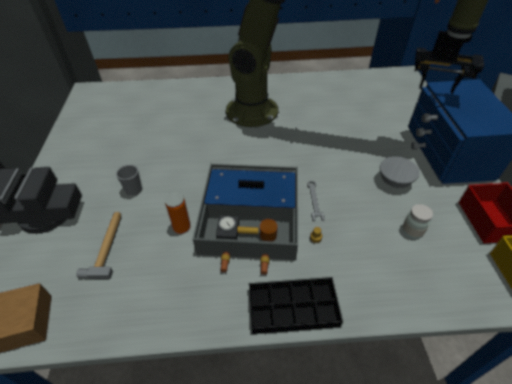

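View pics/wrist0.png

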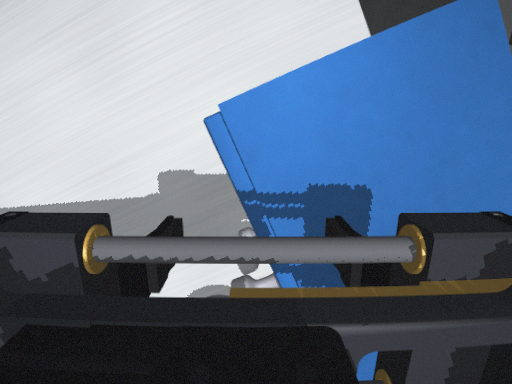

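The top view shows the box around pixel (267,190), with the blue cover nearer the robot and its black tab at (264,207). I'll measure them next.

```bash
cat > h.py <<'E'
import numpy as np, cv2
from scipy.spatial.transform import Rotation as R
from bench import ctrl
def ray(m,px):
    K=m['mtx'];f=K[0,0];px=np.atleast_2d(px).astype(float)
    d=np.c_[(px[:,0]-K[0,2])/f,(px[:,1]-K[1,2])/f]
    u=d.copy()
    for _ in range(20): u=d/(1+m['k1']*(u**2).sum(1,keepdims=True))
    v=np.c_[u[:,0],-u[:,1],-np.ones(len(u))]
    return R.from_rotvec(m['orientation']).apply(v)
def onz(m,px,z):
    v=ray(m,px);c=np.array(m['xyz']); return c+v*((z-c[2])/v[:,2])[:,None]
def proj(m,P):
    p=R.from_rotvec(m['orientation']).inv().apply(np.atleast_2d(P)-m['xyz'])
    u=np.c_[p[:,0]/-p[:,2],-p[:,1]/-p[:,2]]; u=u*(1+m['k1']*(u**2).sum(1,keepdims=True))
    return u*m['mtx'][0,0]+m['mtx'][:2,2]
def shot(n,name=None):
    m=ctrl.camera_model(n); im=ctrl.get_image(n)
    if name: cv2.imwrite(f'pics/{name}.png',im[:,:,::-1])
    return m,im
E
python3 - <<'E'
from h import *
for n,roi in (('top',(215,130,320,250)),('scene',(190,155,305,265))):
    m=ctrl.camera_model(n); im=cv2.imread(f'pics/{n}0.png')
    x0,y0,x1,y1=roi
    hsv=cv2.cvtColor(im,cv2.COLOR_BGR2HSV)
    b=cv2.inRange(hsv,(100,120,40),(125,255,255)); M=np.zeros_like(b);M[y0:y1,x0:x1]=b[y0:y1,x0:x1]
    cs,_=cv2.findContours(M,cv2.RETR_EXTERNAL,cv2.CHAIN_APPROX_NONE); c=max(cs,key=cv2.contourArea)
    r=cv2.minAreaRect(c); print(n,'cover',r)
    W=onz(m,c[:,0,:],0.071)
    rr=cv2.minAreaRect((W[:,:2]*1000).astype(np.float32)); print('cover world mm',rr)
    mask=np.zeros_like(b); cv2.drawContours(mask,[cv2.convexHull(c)],-1,255,-1); mask=cv2.erode(mask,np.ones((7,7)))
    tab=((im.max(2)<45)&(mask>0)).astype(np.uint8)*255
    cs,_=cv2.findContours(tab,cv2.RETR_EXTERNAL,cv2.CHAIN_APPROX_NONE); c=max(cs,key=cv2.contourArea)
    t=onz(m,c[:,0,:],0.092); print('tab',cv2.minAreaRect(c),cv2.minAreaRect((t[:,:2]*1000).astype(np.float32)))
    cv2.imwrite(f'pics/{n}z.png',cv2.resize(im[y0-10:y1+10,x0-10:x1+10],None,fx=4,fy=4,interpolation=cv2.INTER_CUBIC))
# base yaw; tool axes
s=ctrl.get_state(); print(R.from_rotvec(s['tool_rot']).as_matrix().round(3))
E
```

```text
top cover ((263.60498046875, 206.93594360351562), (79.55536651611328, 42.7390022277832), 9.211027145385742)
cover world mm ((504.4802551269531, -31.335952758789062), (270.4814147949219, 146.8970947265625), 81.74739837646484)
tab ((264.460693359375, 206.79478454589844), (21.212276458740234, 2.114619493484497), 7.594643592834473) ((502.6954040527344, -34.05516815185547), (71.28225708007812, 7.13232946395874), 83.36592864990234)
scene cover ((249.64208984375, 188.08926391601562), (90.13011932373047, 35.67737579345703), 2.385944128036499)
cover world mm ((507.59881591796875, -33.31092834472656), (268.9093017578125, 151.18069458007812), 81.62252044677734)
tab ((251.0, 184.0), (6.0, 24.0), 90.0) ((513.7639770507812, -31.68895721435547), (73.6186752319336, 25.31015968322754), 84.93743133544922)
[[-0.917  0.399 -0.   ]
 [ 0.399  0.917 -0.001]
 [-0.    -0.001 -1.   ]]
```

View pics/topz.png

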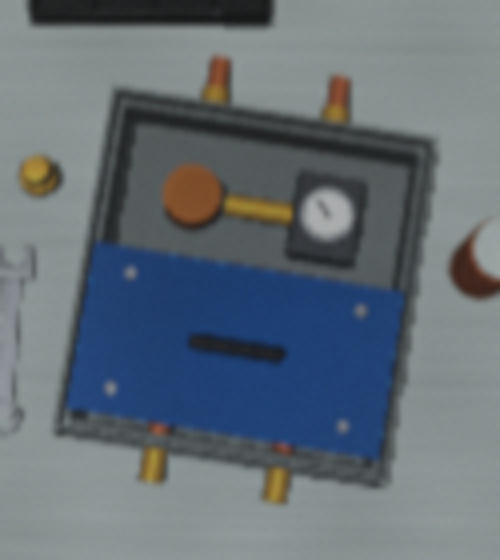

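```bash
python3 - <<'E'
from h import *
m=ctrl.camera_model('top'); im=cv2.imread('pics/top0.png')
hsv=cv2.cvtColor(im,cv2.COLOR_BGR2HSV)
M=np.zeros(im.shape[:2],np.uint8); M[130:252,200:322]=((hsv[...,2]<120)|(hsv[...,1]>90))[130:252,200:322]*255
M=cv2.morphologyEx(M,cv2.MORPH_OPEN,np.ones((13,13)))
cs,_=cv2.findContours(M,cv2.RETR_EXTERNAL,cv2.CHAIN_APPROX_NONE); c=max(cs,key=cv2.contourArea)
W=onz(m,c[:,0,:],0.077); print(cv2.minAreaRect((W[:,:2]*1000).astype(np.float32)))
# targets
s=ctrl.get_state();T=R.from_rotvec(s['tool_rot'])
yaw=np.deg2rad(-8.3);ex=np.array([np.cos(yaw),np.sin(yaw),0])
tab=np.array([.5037,-.0325,0]); 
for off,z in ((-.045,.2),(-.045,.092)):
    P=tab+off*ex; P[2]=z
    print(P,(T.inv().apply(P-s['position'])*1000).round(1))
E
```

```text
((560.5598754882812, -41.618072509765625), (289.56207275390625, 315.05828857421875), 81.57598876953125)
[ 0.45917134 -0.02600397  0.2       ] [-431.3 -490.1   -1.5]
[ 0.45917134 -0.02600397  0.092     ] [-431.3 -489.9  106.5]
```

```bash
python3 -m handwheel '[[0,0,-60,0,0,0,1],[-60,-50,-60,0,0,0,1],[-110,-85,-60,0,0,-0.05,1],[-160,-125,-60,0,0,-0.1,1],[-210,-165,-60,0,0,-0.15,1],[-265,-206,-60,0,0,-0.2,1],[-295,-255,-50,0,0,-0.265,1],[-325,-305,-40,0,0,-0.265,1],[-355,-360,-20,0,0,-0.265,1],[-385,-410,0,0,0,-0.265,1],[-410,-455,20,0,0,-0.265,1],[-431,-490,40,0,0,-0.265,1]]'
```

```text
time: 1.65
position: [0.459, -0.0277, 0.1581]
tool_rot: [0.231, 3.132, 0.001]
ft_force: [0.5, 0.8, -0.0]
grip_width: 0.004
```

```bash
python3 - <<'E'
from h import *
s=ctrl.get_state();print(s['position'],R.from_rotvec(s['tool_rot']).as_matrix().round(3),s['ft_force'],s['grip_width'],s['time'],s['joint_positions'].round(2))
shot('wrist','w1')
E
```

```text
[ 0.45896897 -0.02773553  0.15809368] [[-0.989  0.146  0.001]
 [ 0.146  0.989  0.001]
 [-0.001  0.001 -1.   ]] [ 0.49641079  0.80944286 -0.03070723] 0.004241210724572665 1.65 [-0.5  -0.09  0.49  1.97  0.04  1.24  1.39]
```

View pics/w1.png

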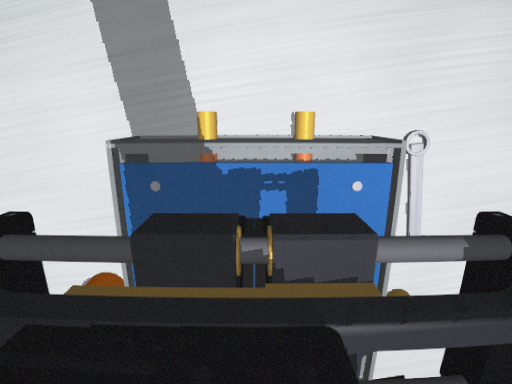

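```bash
python3 -m handwheel '[[0,0,40,0,0,0,1],[0,0,66,0,0,0,1],[0,0,66,0,0,0,1],[-15,0,66,0,0,0,1],[-25,0,66,0,0,0,1],[-32,0,66,0,0,0,1],[-42,0,66,0,0,0,1],[-54,0,66,0,0,0,1],[-66,0,66,0,0,0,1]]'
```

```text
time: 2.82
position: [0.5253, -0.0351, 0.0926]
tool_rot: [0.229, 3.133, 0.0]
ft_force: [0.8, 0.1, -0.3]
grip_width: 0.012
```

```bash
python3 - <<'E'
from h import *
m,im=shot('wrist','w2')
m,im=shot('scene'); cv2.imwrite('pics/s2.png',cv2.resize(im[145:275,170:320,::-1],None,fx=4,fy=4,interpolation=cv2.INTER_CUBIC))
E
```

```text
(no output)
```

View pics/s2.png

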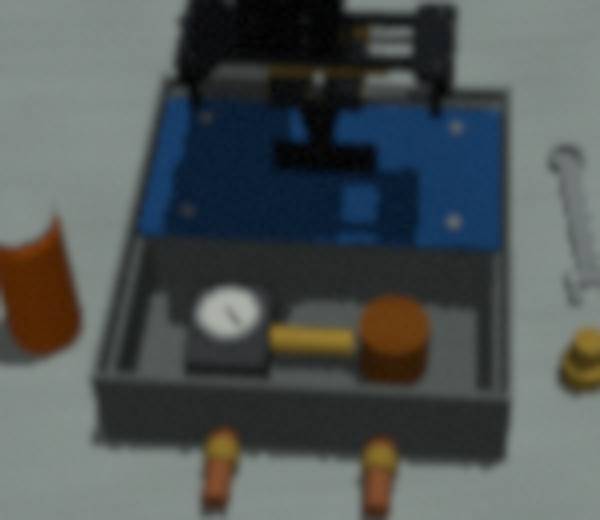

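View pics/w2.png

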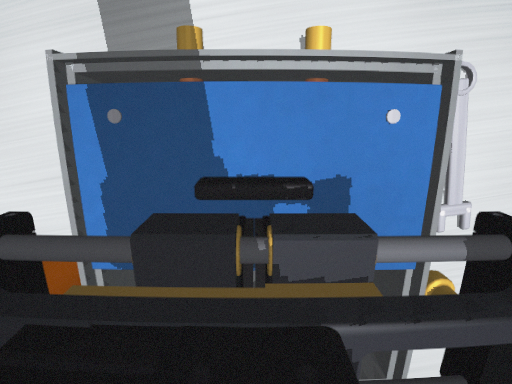

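```bash
python3 - <<'E'
from h import *
s=ctrl.get_state();m=ctrl.camera_model('wrist');T=R.from_rotvec(s['tool_rot'])
print(s['position'],m['xyz'],T.inv().apply(m['xyz']-s['position']),R.from_rotvec(m['orientation']).as_matrix()[:,2])
print('tip',proj(m,s['position']+T.apply([0,0,.014])),'tcp',proj(m,s['position']))
print('tab top at',onz(m,[[254,181],[254,198]],.097), 'cover front edge',onz(m,[[254,84]],.071))
print(T.inv().apply(np.array([.0,0,0])))
E
```

```text
[ 0.5257455  -0.03533626  0.09257855] [ 0.46010294 -0.02426847  0.28011159] [ 0.06639759  0.00127366 -0.1875895 ] [-0.24390063  0.03657011  0.96911047]
tip [[252.05854903 211.65036292]] tcp [[251.93604888 217.93509331]]
tab top at [[ 0.49894513 -0.02996692  0.097     ]
 [ 0.5104471  -0.03164614  0.097     ]] cover front edge [[ 0.43585414 -0.02075852  0.071     ]]
[0. 0. 0.]
```

```bash
python3 - <<'E'
from h import *
s=ctrl.get_state();T=R.from_rotvec(s['tool_rot']);print(s['time'],s['position'],s['ft_force'])
tip=s['position']+T.apply([0,0,.014])
for n in('scene','top'):
    m=ctrl.camera_model(n); im=ctrl.get_image(n); p=proj(m,[tip,tip+[0,0,.06],[.5037,-.0325,.097],[.5037,-.0325,.071]]);print(n,p)
    x,y=p[0].astype(int); big=cv2.resize(im[y-50:y+30,x-50:x+50,::-1],None,fx=7,fy=7,interpolation=cv2.INTER_CUBIC)
    for q,c in zip(p,[(0,0,255),(0,255,255),(0,255,0),(255,255,0)]): cv2.circle(big,tuple(int(v) for v in ((q-[x-50,y-50]+.5)*7)),4,c,-1)
    big=np.clip(big.astype(float)*1.6,0,255).astype(np.uint8)
    cv2.imwrite(f'pics/{n}3.png',big)
E
```

```text
2.925 [ 0.5257455  -0.03533626  0.09257855] [-0.15307903 -0.19767178 -0.57551925]
scene [[250.06434373 189.93805594]
 [249.48517886 175.95002906]
 [250.37969984 180.48665189]
 [250.61062027 186.3576028 ]]
top [[264.85044301 200.40076509]
 [265.27361418 198.44961143]
 [264.03072947 206.35249262]
 [263.87072165 207.04959409]]
```

View pics/scene3.png

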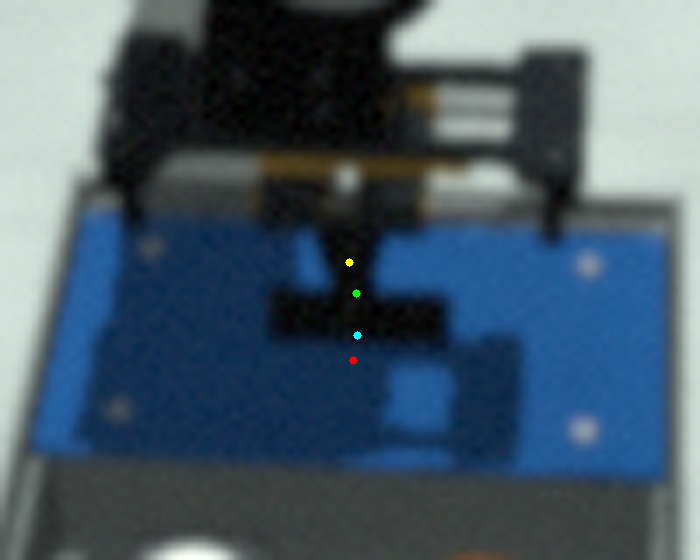

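View pics/top3.png

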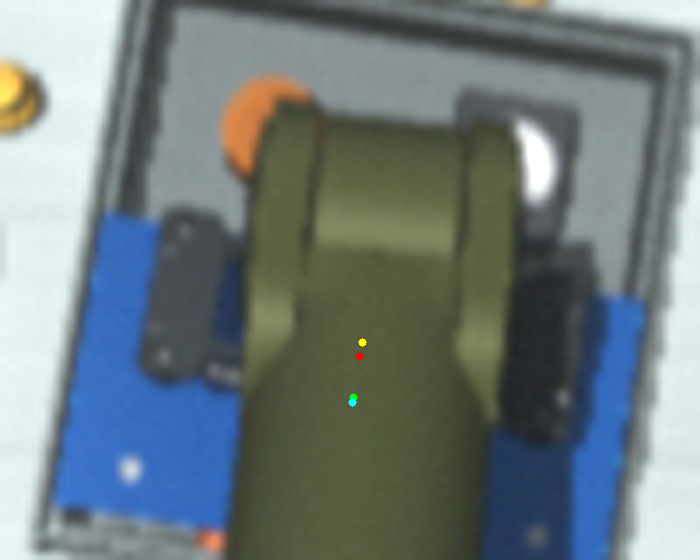

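```bash
python3 - <<'E'
from h import *
print(ctrl.tip_reach, ctrl.get_state()['grip_width'], [a for a in dir(ctrl) if a[0]!='_'])
w=cv2.imread('pics/w2.png'); big=cv2.resize(w[150:300,120:390],None,fx=2.9,fy=2.9,interpolation=cv2.INTER_CUBIC); cv2.imwrite('pics/w2z.png',np.clip(big*2.5,0,255).astype(np.uint8))
E
```

```text
0.014 0.0042873227622703255 ['MotionError', 'camera_model', 'close_job', 'get_image', 'get_state', 'tip_reach']
```

View pics/w2z.png

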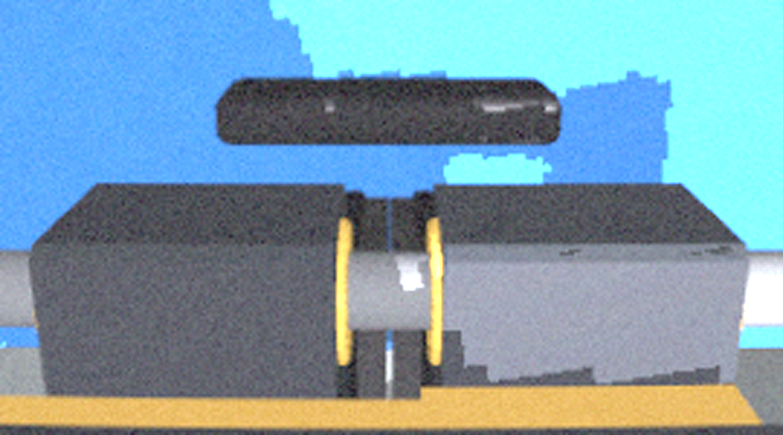

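```bash
python3 -m handwheel '[[0,0,-30,0,0,0,1],[0,0,-50,0,0,0,1],[30,0,-50,0,0,0,1],[62,0,-50,0,0,0,1],[62,0,-50,0,0,0,1]]'
python3 - <<'E'
from h import *
s=ctrl.get_state();T=R.from_rotvec(s['tool_rot']);print(s['time'],s['position'],s['ft_force'])
tip=s['position']+T.apply([0,0,.014])
n='scene';m=ctrl.camera_model(n); im=ctrl.get_image(n); p=proj(m,[tip,tip+[0,0,.014],tip+[0,0,.07]]);print(n,p)
x,y=p[0].astype(int); big=cv2.resize(im[y-50:y+30,x-50:x+50,::-1],None,fx=7,fy=7,interpolation=cv2.INTER_CUBIC)
for q,c in zip(p,[(0,0,255),(0,255,255),(0,255,0),(255,255,0)]): cv2.circle(big,tuple(int(v) for v in ((q-[x-50,y-50]+.5)*7)),4,c,-1)
cv2.imwrite(f'pics/s4.png',np.clip(big.astype(float)*1.6,0,255).astype(np.uint8))
E
```

```text
time: 3.65
position: [0.461, -0.0254, 0.1425]
tool_rot: [-0.227, -3.133, -0.003]
ft_force: [-0.1, 0.4, -0.4]
grip_width: 0.006
3.65 [ 0.46104559 -0.02544493  0.14245116] [-0.11512788  0.35028743 -0.43807946]
scene [[251.53447303 163.25018271]
 [251.41813564 159.85643743]
 [250.92936729 145.60813834]]
```

View pics/s4.png

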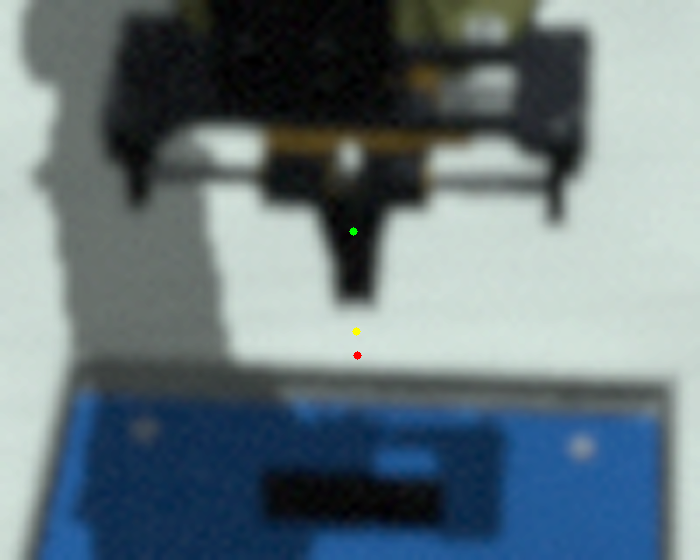

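```bash
python3 - <<'E'
from h import *
s=ctrl.get_state();T=R.from_rotvec(s['tool_rot'])
m,im=shot('wrist','w5')
hsv=cv2.cvtColor(im,cv2.COLOR_RGB2HSV)
b=cv2.inRange(hsv,(100,120,40),(125,255,255))
cs,_=cv2.findContours(b,cv2.RETR_EXTERNAL,cv2.CHAIN_APPROX_NONE)
for c in cs:
    if cv2.contourArea(c)>500: print(cv2.boundingRect(c),cv2.contourArea(c))
c=max(cs,key=cv2.contourArea);c=c[:,0]
mn=c[:,1].min()
for r in range(mn,mn+60,8):
    l=c[abs(c[:,1]-r)<=0][:,0]; 
    a,b_=l.min(),l.max()
    for z in (.071,.041):
        P=onz(m,[[a,r],[b_,r]],z);print(r,a,b_,z,P[:,:2].round(4).tolist(),np.linalg.norm(P[0]-P[1]).round(4))
E
```

```text
(109, 161, 290, 76) 15636.0
161 116 294 0.071 [[0.4144, -0.1469], [0.4386, 0.0166]] 0.1652
161 116 294 0.041 [[0.4164, -0.1621], [0.4434, 0.0202]] 0.1843
169 109 397 0.071 [[0.4207, -0.1555], [0.4597, 0.1121]] 0.2704
169 109 397 0.041 [[0.4235, -0.1718], [0.4669, 0.1268]] 0.3017
177 110 396 0.071 [[0.4283, -0.1566], [0.4672, 0.111]] 0.2704
177 110 396 0.041 [[0.4319, -0.1729], [0.4754, 0.1255]] 0.3016
185 111 395 0.071 [[0.436, -0.1577], [0.4749, 0.1098]] 0.2703
185 111 395 0.041 [[0.4405, -0.1742], [0.4839, 0.1243]] 0.3016
193 112 394 0.071 [[0.4438, -0.1588], [0.4827, 0.1087]] 0.2703
193 112 394 0.041 [[0.4492, -0.1754], [0.4926, 0.123]] 0.3016
201 113 393 0.071 [[0.4517, -0.1599], [0.4906, 0.1075]] 0.2703
201 113 393 0.041 [[0.458, -0.1767], [0.5014, 0.1217]] 0.3016
209 114 392 0.071 [[0.4597, -0.1611], [0.4986, 0.1064]] 0.2703
209 114 392 0.041 [[0.4669, -0.178], [0.5104, 0.1204]] 0.3016
217 115 391 0.071 [[0.4678, -0.1624], [0.5067, 0.1052]] 0.2704
217 115 391 0.041 [[0.476, -0.1794], [0.5195, 0.1191]] 0.3017
```

View pics/w5.png

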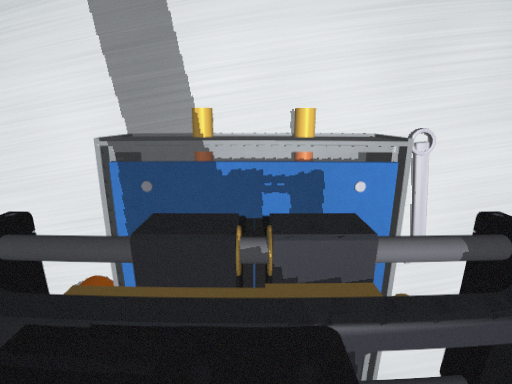

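```bash
python3 - <<'E'
from h import *
s=ctrl.get_state();T=R.from_rotvec(s['tool_rot'])
m=ctrl.camera_model('scene'); v=ray(m,[[252,155.8]])[0];c=m['xyz']
mw=ctrl.camera_model('wrist'); vw=ray(mw,[[253,216]])[0]
for off in (-.01,0,.01):  # tool x offset
    for nm,cc,vv in(('scene',c,v),('wrist',mw['xyz'],vw)):
        C=T.inv().apply(cc-s['position']);V=T.inv().apply(vv); t=(off-C[0])/V[0]; print(nm,off,(C+V*t).round(4))
E
```

```text
scene -0.01 [-0.01    0.0036 -0.027 ]
wrist -0.01 [-0.01    0.0007  0.0329]
scene 0 [ 0.      0.0025 -0.0181]
wrist 0 [0.     0.0008 0.0041]
scene 0.01 [ 0.01    0.0015 -0.0092]
wrist 0.01 [ 0.01    0.0008 -0.0248]
```

The scene and wrist views agree that the closed fingertips end about 25 mm above the reported TCP, not 14 mm below it. That means the first pass went over the tab without touching it. I'll descend deeper, watching the force.

```bash
python3 -m handwheel '[[0,0,40,0,0,0,1],[0,0,70,0,0,0,1],[0,0,80,0,0,0,1],[0,0,80,0,0,0,1]]'; python3 - <<'E'
from h import *
s=ctrl.get_state();T=R.from_rotvec(s['tool_rot'])
n='scene';m=ctrl.camera_model(n); im=ctrl.get_image(n); P=s['position'];p=proj(m,[P+[0,0,.025]]);x,y=p[0].astype(int)
big=cv2.resize(im[y-50:y+30,x-50:x+50,::-1],None,fx=7,fy=7,interpolation=cv2.INTER_CUBIC)
cv2.imwrite(f'pics/s6.png',np.clip(big.astype(float)*2,0,255).astype(np.uint8)); 
E
```

```text
time: 4.25
position: [0.4633, -0.0262, 0.0624]
tool_rot: [-0.229, -3.133, 0.001]
ft_force: [-0.0, -0.3, 0.2]
grip_width: 0.007
```

View pics/s6.png

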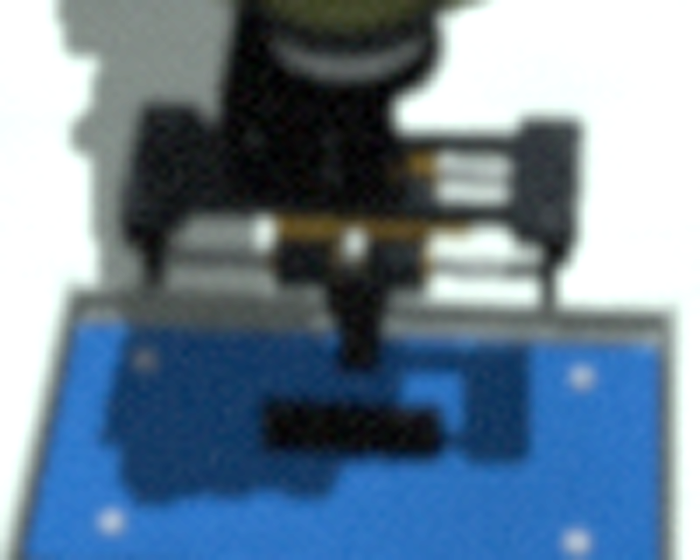

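```bash
python3 -m handwheel '[[-10,0,4,0,0,0,1],[-20,0,4,0,0,0,1],[-26,0,4,0,0,0,1],[-32,0,4,0,0,0,1],[-38,0,4,0,0,0,1],[-46,0,4,0,0,0,1],[-56,0,4,0,0,0,1]]'; python3 - <<'E'
from h import *
m,im=shot('scene'); cv2.imwrite('pics/s7.png',cv2.resize(im[130:275,170:320,::-1],None,fx=4,fy=4,interpolation=cv2.INTER_CUBIC))
E
```

```text
time: 5.18
position: [0.5167, -0.0338, 0.0583]
tool_rot: [-0.228, -3.129, -0.001]
ft_force: [-5.5, 0.2, 4.7]
grip_width: 0.005
```

View pics/s7.png

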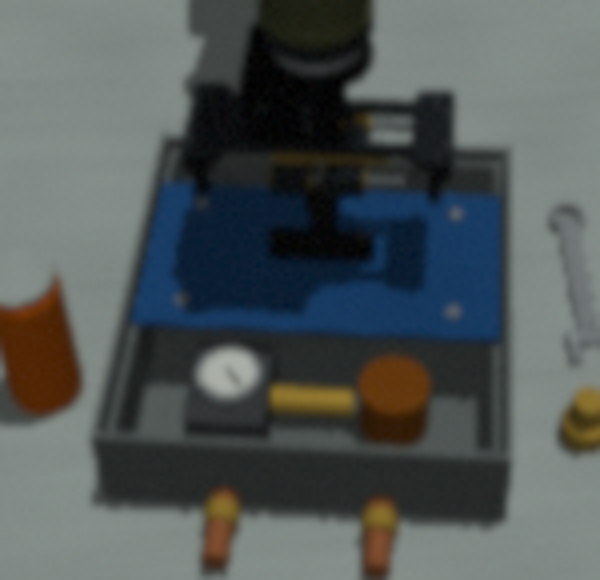

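```bash
python3 -m handwheel '[[-10,0,-2,0,0,0,1],[-20,0,-2,0,0,0,1],[-30,0,-2,0,0,0,1],[-40,0,-2,0,0,0,1],[-50,0,-2,0,0,0,1],[-60,0,-2,0,0,0,1],[-70,0,-2,0,0,0,1]]'; python3 - <<'E'
from h import *
m,im=shot('scene'); cv2.imwrite('pics/s8.png',cv2.resize(im[130:275,170:320,::-1],None,fx=4,fy=4,interpolation=cv2.INTER_CUBIC))
E
```

```text
time: 6.1
position: [0.5884, -0.0444, 0.0605]
tool_rot: [-0.229, -3.133, -0.0]
ft_force: [-2.9, 0.6, -1.3]
grip_width: 0.004
```

View pics/s8.png

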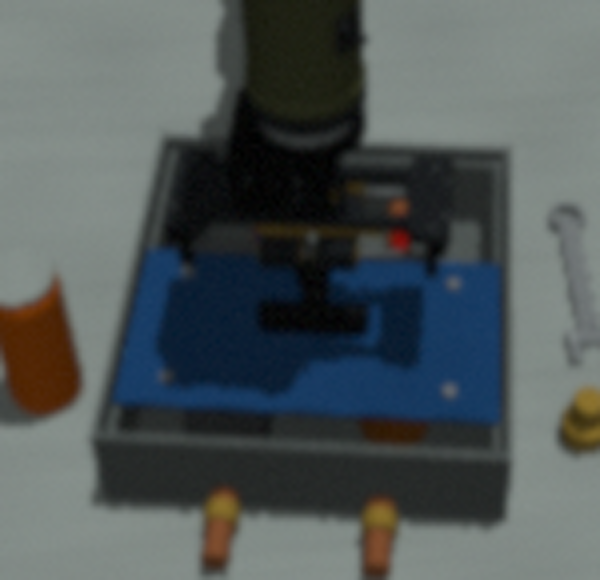

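```bash
python3 -m handwheel '[[-8,0,0,0,0,0,1],[-16,0,0,0,0,0,1],[-22,0,0,0,0,0,1],[-27,0,0,0,0,0,1],[-30,0,0,0,0,0,1],[-33,0,0,0,0,0,1]]'; python3 - <<'E'
from h import *
for n in('scene','top'):
  m,im=shot(n); hsv=cv2.cvtColor(im,cv2.COLOR_RGB2HSV)
  if n=='scene':
    cv2.imwrite('pics/s9.png',cv2.resize(im[130:275,170:320,::-1],None,fx=4,fy=4,interpolation=cv2.INTER_CUBIC))
    b=cv2.inRange(hsv,(100,120,40),(125,255,255)); M=np.zeros_like(b);M[130:275,170:310]=b[130:275,170:310]
    c=max(cv2.findContours(M,cv2.RETR_EXTERNAL,cv2.CHAIN_APPROX_NONE)[0],key=cv2.contourArea)
    print(cv2.minAreaRect((onz(m,c[:,0],.071)[:,:2]*1000).astype(np.float32)))
E
```

```text
time: 6.9
position: [0.6184, -0.0489, 0.0608]
tool_rot: [-0.228, -3.129, -0.001]
ft_force: [-14.2, 2.0, 11.8]
grip_width: 0.006
((632.2344360351562, -51.824615478515625), (269.3902587890625, 141.9243927001953), 81.70333099365234)
```

View pics/s9.png

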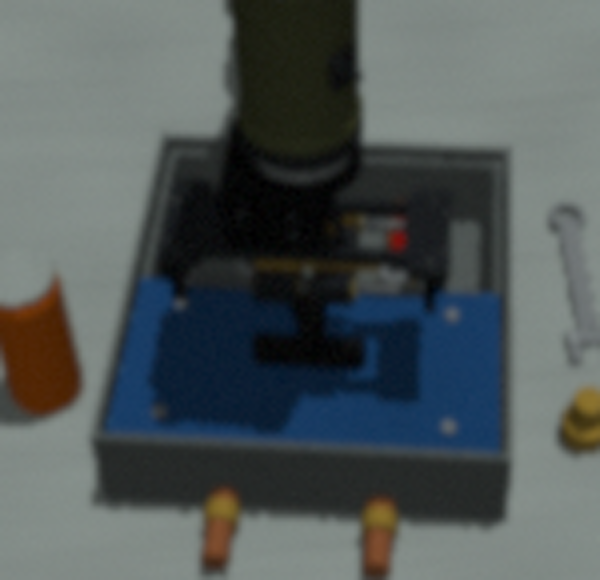

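```bash
python3 -m handwheel '[[-3,0,0,0,0,0,1],[-3,0,0,0,0,0,1]]'; python3 -m handwheel '[[-3,0,0,0,0,0,1],[-3,0,0,0,0,0,1]]'
```

```text
time: 7.25
position: [0.6184, -0.049, 0.0607]
tool_rot: [-0.228, -3.123, -0.002]
ft_force: [-18.3, 2.9, 13.6]
grip_width: 0.006
time: 7.5
position: [0.6183, -0.049, 0.0607]
tool_rot: [-0.228, -3.116, -0.004]
ft_force: [-25.8, 3.1, 20.5]
grip_width: 0.004
```

The cover is against the rear stop: pushing further added force but no motion. I'll back off, raise, and look at the valves.

```bash
python3 -m handwheel '[[15,0,0,0,0,0,1],[22,0,0,0,0,0,1],[22,0,-50,0,0,0,1],[22,0,-100,0,0,0,1],[22,0,-130,0,0,0,1],[22,0,-130,0,0,0,1]]'; python3 - <<'E'
from h import *
s=ctrl.get_state();print(s['position'],s['ft_force'])
shot('wrist','w10'); m,im=shot('scene'); cv2.imwrite('pics/s10.png',cv2.resize(im[130:275,170:320,::-1],None,fx=4,fy=4,interpolation=cv2.INTER_CUBIC))
E
```

```text
time: 8.25
position: [0.6076, -0.0472, 0.194]
tool_rot: [0.228, 3.125, 0.001]
ft_force: [-0.2, -0.8, -0.7]
grip_width: 0.005
[ 0.60756537 -0.04715725  0.19400438] [-0.16711758 -0.83888651 -0.72562823]
```

View pics/w10.png

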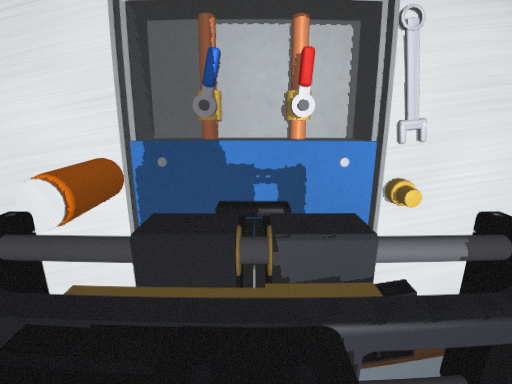

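View pics/s10.png

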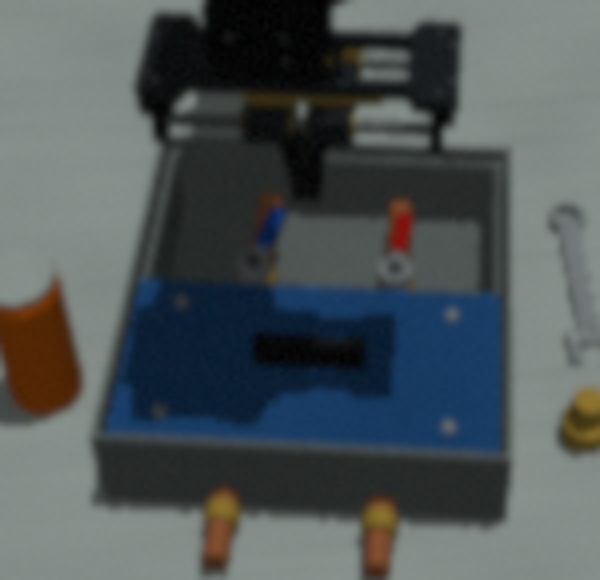

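```bash
cat >> h.py <<'E'
def reds(im,lohi=None):
    hsv=cv2.cvtColor(im,cv2.COLOR_RGB2HSV)
    return cv2.inRange(hsv,(0,190,60),(6,255,255))|cv2.inRange(hsv,(174,190,60),(180,255,255))
E
python3 - <<'E'
from h import *
im=cv2.imread('pics/w10.png')[:,:,::-1].copy(); m=ctrl.camera_model('wrist')
def blob(M):
    c=max(cv2.findContours(M,cv2.RETR_EXTERNAL,cv2.CHAIN_APPROX_NONE)[0],key=cv2.contourArea)
    return c[:,0]
hsv=cv2.cvtColor(im,cv2.COLOR_RGB2HSV)
R_=reds(im); Bm=cv2.inRange(hsv,(105,150,40),(125,255,255)); Bm[:,:190]=0;Bm[:,240:]=0;Bm[125:]=0;R_[125:]=0
O=np.array([.5002,-.0328]);yaw=np.deg2rad(-8.35);ex=np.array([np.cos(yaw),np.sin(yaw)]);ey=np.array([-ex[1],ex[0]])
tobox=lambda p:(np.c_[(p[:,:2]-O)@ex,(p[:,:2]-O)@ey]*1000).round(1)
for nm,M in(('red',R_),('blue',Bm)):
    c=blob(M); W=tobox(onz(m,c,.054)); r=cv2.minAreaRect(W.astype(np.float32)); print(nm,cv2.contourArea(c),r,cv2.boxPoints(r).round(1).tolist(),cv2.boundingRect(c))
print('knobs',tobox(onz(m,[[303,104],[206,104]],.05)))
# cover front edge and box interior corners
print('cover front', tobox(onz(m,[[140,140],[370,139]],.071)), 'lip front inside', tobox(onz(m,[[128,3],[384,3]],.066)))
E
python3 - <<'E'
import cv2
w=cv2.imread('pics/w10.png'); cv2.imwrite('pics/w10z.png',cv2.resize(w[0:150,120:400],None,fx=2.8,fy=2.8,interpolation=cv2.INTER_CUBIC))
E
```

```text
red 418.5 ((-17.61832618713379, 58.82733917236328), (13.220497131347656, 39.99973678588867), 84.6150894165039) [[-38.20000076293945, 54.099998474121094], [1.7000000476837158, 50.400001525878906], [2.9000000953674316, 63.5], [-36.900001525878906, 67.30000305175781]] (299, 46, 16, 40)
blue 437.0 ((-16.321617126464844, -43.310791015625), (13.615218162536621, 40.414695739746094), 78.15792846679688) [[-37.5, -45.79999923706055], [2.0999999046325684, -54.099998474121094], [4.900000095367432, -40.79999923706055], [-34.70000076293945, -32.5]] (203, 47, 17, 40)
knobs [[ 21.9  57.4]
 [ 22.  -50.5]]
cover front [[  59.9 -120. ]
 [  58.5  128. ]] lip front inside [[ -77.4 -124.1]
 [ -77.8  133.8]]
```

View pics/w10z.png

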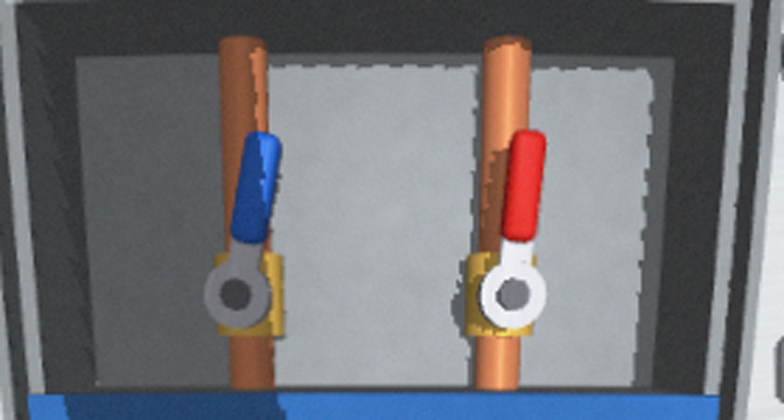

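```bash
cat >> h.py <<'E'
O=np.array([.5002,-.0328]);_y=np.deg2rad(-8.35);ex=np.array([np.cos(_y),np.sin(_y)]);ey=np.array([-ex[1],ex[0]])
def b2w(p): return O+(np.asarray(p)/1000)@np.array([ex,ey])
def w2b(p): return np.array([(p[:2]-O)@ex,(p[:2]-O)@ey])*1000
def delta(s,p,z):
    T=R.from_rotvec(s['tool_rot']); w=np.r_[b2w(p),z]; return (T.inv().apply(w-s['position'])*1000).round(1)
piv=np.array([22.5,56.])
def fc(th,r=42,over=0):
    h=np.array([-np.cos(th),np.sin(th)]);n=np.array([np.sin(th),np.cos(th)])
    return piv+r*h-(7+9.5*np.sin(th)+9*np.cos(th)-over)*n
E
python3 - <<'E'
from h import *
s=ctrl.get_state(); print(w2b(s['position']),s['joint_positions'].round(2),s['tool_rot'])
for z in(.194,.1,.018): print(z,delta(s,[-20,28],z))
for th in np.linspace(0.1,1.57,9): print(th.round(2),fc(th).round(1))
E
```

```text
[105.73393221   1.43404847] [-0.43  0.25  0.55  1.6  -0.13  1.33  1.57] [2.28589529e-01 3.13209801e+00 1.20162171e-04]
0.194 [125.7  26.6  -3.8]
0.1 [125.8  26.6  90.2]
0.018 [125.9  26.5 172.2]
0.1 [-21.   43.4]
0.28 [-22.9  50.2]
0.47 [-23.7  57.7]
0.65 [-23.   65.6]
0.84 [-20.6  73.7]
1.02 [-16.4  81.4]
1.2 [-10.4  88.3]
1.39 [-2.9 94. ]
1.57 [ 6. 98.]
```

```bash
python3 -m handwheel '[[50,10,0,0,0,0,1],[100,22,0,0,0,0,1],[126,27,0,0,0,0,1],[126,27,50,0,0,0,1],[126,27,100,0,0,0,1],[126,27,140,0,0,0,1],[126,27,155,0,0,0,1],[126,27,155,0,0,0,1]]'; python3 - <<'E'
from h import *
s=ctrl.get_state();print(w2b(s['position']),s['position'],s['ft_force'], delta(s,[-20,28],.018))
shot('wrist','w11'); m,im=shot('scene'); cv2.imwrite('pics/s11.png',np.clip(1.6*cv2.resize(im[120:240,180:320,::-1],None,fx=5,fy=5,interpolation=cv2.INTER_CUBIC).astype(float),0,255).astype(np.uint8))
print(proj(m,[np.r_[s['position'][:2],s['position'][2]+.025]])-[180,120])
E
```

```text
time: 9.35
position: [0.483, -0.002, 0.0347]
tool_rot: [-0.229, -3.131, 0.002]
ft_force: [0.6, -0.7, 0.9]
grip_width: 0.006
[-21.49713298  28.00910994] [ 0.48299822 -0.001966    0.0346592 ] [ 0.5713616  -0.67226479  0.86136639] [-1.5  0.  16.7]
[[79.91469348 63.48540876]]
```

View pics/w11.png

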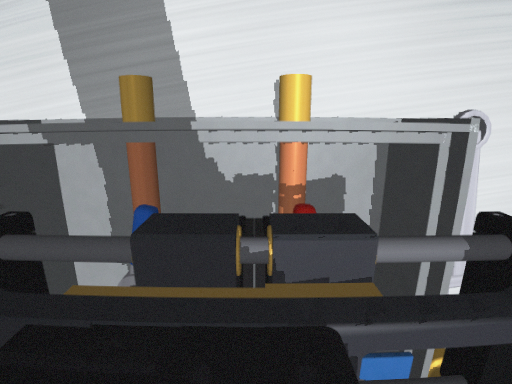

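View pics/s11.png

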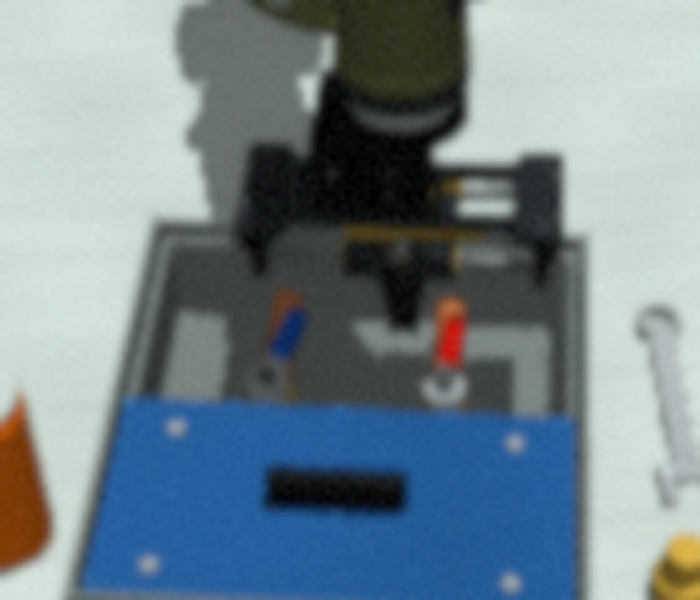

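```bash
python3 -m handwheel '[[0,0,5,0,0,0,1],[0,0,10,0,0,0,1],[0,0,14,0,0,0,1],[0,0,16,0,0,0,1]]'; python3 - <<'E'
from h import *
s=ctrl.get_state();print(w2b(s['position']),s['position'],s['ft_force'])
for th in np.linspace(0.1,1.57,9): print(th.round(2),delta(s,fc(th),.02))
m,im=shot('scene'); cv2.imwrite('pics/s12.png',np.clip(1.6*cv2.resize(im[120:240,180:320,::-1],None,fx=5,fy=5,interpolation=cv2.INTER_CUBIC).astype(float),0,255).astype(np.uint8))
E
```

```text
time: 9.95
position: [0.4836, -0.0017, 0.0193]
tool_rot: [-0.229, -3.133, -0.0]
ft_force: [0.0, 0.1, -0.4]
grip_width: 0.004
[-20.90525569  28.33335877] [ 0.48363091 -0.00173114  0.01929722] [ 0.04286897  0.13777109 -0.41589567]
0.1 [ 0.1 15.  -0.7]
0.28 [ 2.  21.9 -0.7]
0.47 [ 2.8 29.4 -0.7]
0.65 [ 2.1 37.3 -0.7]
0.84 [-0.3 45.3 -0.7]
1.02 [-4.5 53.  -0.7]
1.2 [-10.5  60.   -0.7]
1.39 [-18.   65.7  -0.7]
1.57 [-26.9  69.7  -0.7]
```

View pics/s12.png

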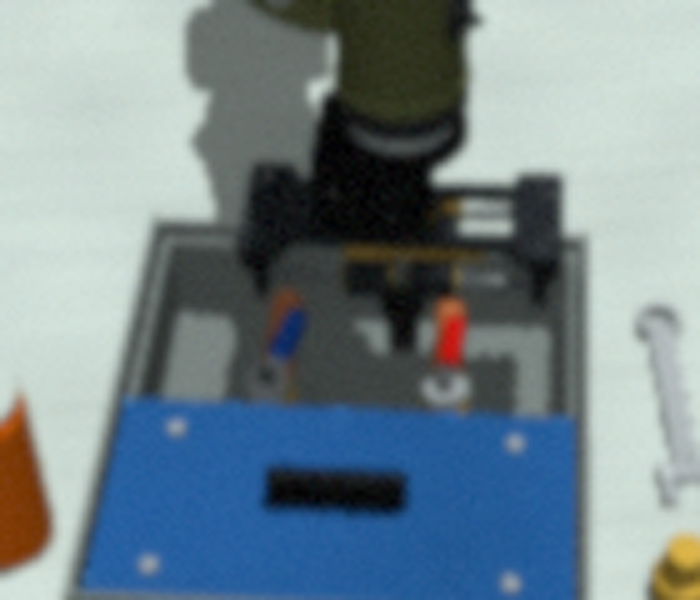

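```bash
python3 -m handwheel '[[0,8,0,0,0,0,1],[1,15,0,0,0,0,1],[2,22,0,0,0,0,1],[3,29,0,0,0,0,1],[2,37,0,0,0,0,1],[2,38,0,0,0,0,1]]'; python3 - <<'E'
from h import *
m,im=shot('scene'); cv2.imwrite('pics/s13.png',np.clip(1.6*cv2.resize(im[120:240,180:320,::-1],None,fx=5,fy=5,interpolation=cv2.INTER_CUBIC).astype(float),0,255).astype(np.uint8))
E
```

```text
time: 10.75
position: [0.487, 0.037, 0.0194]
tool_rot: [-0.227, -3.133, -0.0]
ft_force: [-0.1, -3.0, -0.1]
grip_width: 0.007
```

View pics/s13.png

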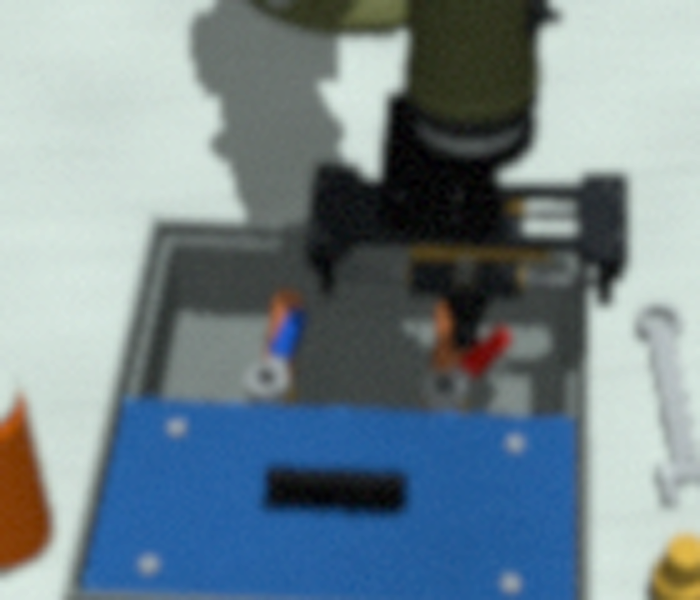

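```bash
python3 -m handwheel '[[-2,7,0,0,0,0,1],[-6,14,0,0,0,0,1],[-12,21,0,0,0,0,1],[-20,27,0,0,0,0,1],[-25,30,0,0,0,0,1],[-29,31,0,0,0,0,1],[-31,31,0,0,0,0,1]]'; python3 - <<'E'
from h import *
m,im=shot('scene'); cv2.imwrite('pics/s14.png',np.clip(1.6*cv2.resize(im[120:240,180:320,::-1],None,fx=5,fy=5,interpolation=cv2.INTER_CUBIC).astype(float),0,255).astype(np.uint8))
E
```

```text
time: 11.68
position: [0.5225, 0.0634, 0.0194]
tool_rot: [-0.228, -3.133, -0.002]
ft_force: [-3.2, 1.7, -0.7]
grip_width: 0.003
```

View pics/s14.png

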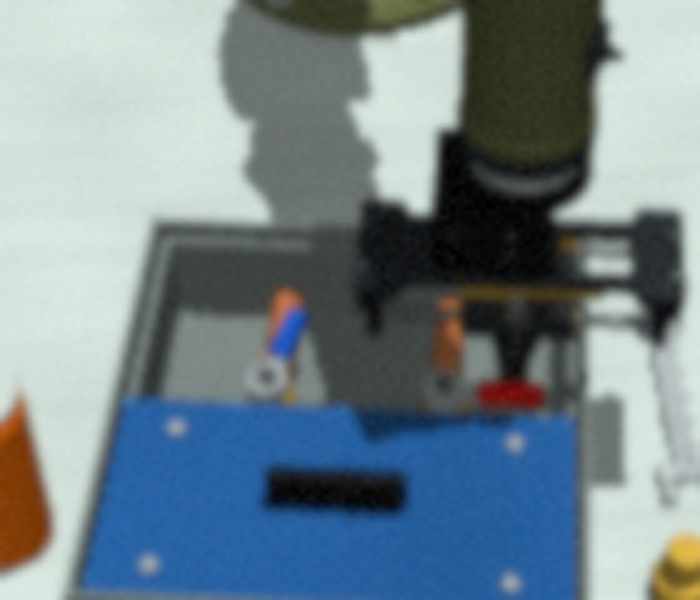

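Nearly shut. I'll push on in small steps until it hits the stop.

```bash
python3 -m handwheel '[[-2,0,0,0,0,0,1],[-4,0,0,0,0,0,1],[-4,0,0,0,0,0,1]]'; python3 -m handwheel '[[-2,0,0,0,0,0,1],[-4,0,0,0,0,0,1],[-4,0,0,0,0,0,1]]'
```

```text
time: 12.1
position: [0.5225, 0.0634, 0.0193]
tool_rot: [-0.227, -3.125, -0.003]
ft_force: [-12.7, 3.2, 7.9]
grip_width: 0.009
time: 12.48
position: [0.5226, 0.0635, 0.0192]
tool_rot: [-0.226, -3.117, -0.003]
ft_force: [-21.2, 3.1, 16.4]
grip_width: 0.005
```

```bash
python3 -m handwheel '[[8,0,0,0,0,0,1],[16,-2,0,0,0,0,1],[25,-5,0,0,0,0,1],[25,-5,0,0,0,0,1],[25,-5,-50,0,0,0,1],[25,-5,-100,0,0,0,1],[0,-40,-150,0,0,0,1],[-50,-60,-170,0,0,0,1],[-70,-60,-170,0,0,0,1],[-70,-60,-170,0,0,0,1]]'; python3 - <<'E'
from h import *
s=ctrl.get_state();print(s['position'],s['ft_force'])
m,im=shot('wrist','w15')
c=max(cv2.findContours(reds(im),cv2.RETR_EXTERNAL,cv2.CHAIN_APPROX_NONE)[0],key=cv2.contourArea)[:,0]
r=cv2.minAreaRect(np.array([w2b(p) for p in onz(m,c,.054)]).astype(np.float32));print(r,cv2.boundingRect(c))
m,im=shot('scene'); cv2.imwrite('pics/s15.png',np.clip(1.6*cv2.resize(im[120:270,170:320,::-1],None,fx=4,fy=4,interpolation=cv2.INTER_CUBIC).astype(float),0,255).astype(np.uint8))
E
```

```text
time: 13.72
position: [0.5921, -0.0092, 0.1894]
tool_rot: [0.231, 3.132, -0.002]
ft_force: [-0.7, -0.1, -0.5]
grip_width: 0.006
[ 0.59206113 -0.0091514   0.1894364 ] [-0.67407533 -0.13090361 -0.53419386]
((26.404573440551758, 97.77763366699219), (10.934521675109863, 39.33026885986328), 0.31766876578330994) (290, 120, 36, 11)
```

View pics/w15.png

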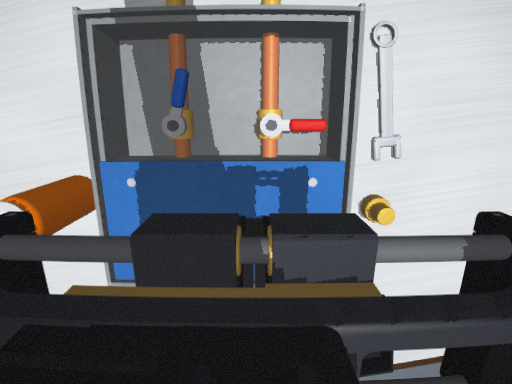

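View pics/s15.png

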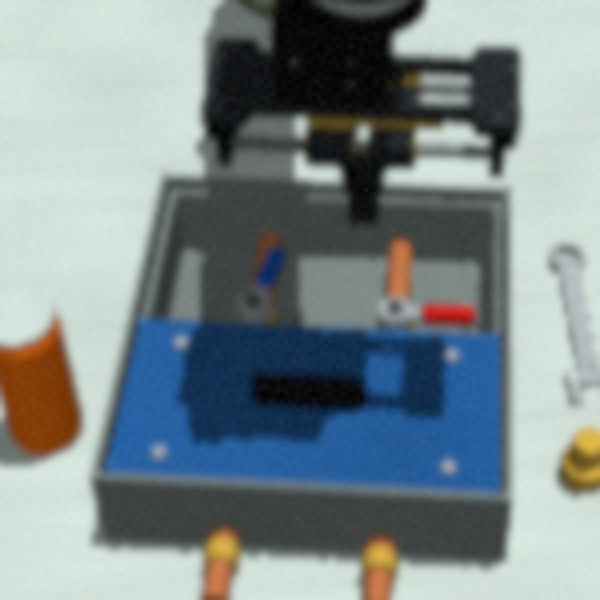

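```bash
python3 - <<'E'
from h import *
im=cv2.imread('pics/w15.png'); m=ctrl.camera_model('wrist'); hsv=cv2.cvtColor(im,cv2.COLOR_BGR2HSV)
B=cv2.inRange(hsv,(105,150,40),(125,255,255)); B2=np.zeros_like(B);B2[55:115,160:200]=B[55:115,160:200]
c=max(cv2.findContours(B2,cv2.RETR_EXTERNAL,cv2.CHAIN_APPROX_NONE)[0],key=cv2.contourArea)[:,0]
print('blue',cv2.minAreaRect(np.array([w2b(p) for p in onz(m,c,.054)]).astype(np.float32)))
print('cover front',[w2b(p).round(1) for p in onz(m,[[110,161],[330,160]],.071)])
a=cv2.imread('pics/scene0.png').astype(int); m,i2=shot('scene'); b=i2[:,:,::-1].astype(int)
d=(abs(a-b).max(2)>60).astype(np.uint8); n,_,st,_=cv2.connectedComponentsWithStats(d); print([tuple(x) for x in st[1:] if x[4]>15])
E
```

```text
blue ((-15.330479621887207, -42.16816711425781), (14.243552207946777, 40.03448486328125), 77.9441146850586)
cover front [array([  61.7, -119.3]), array([ 60.7, 121.3])]
[(np.int32(238), np.int32(13), np.int32(6), np.int32(8), np.int32(30)), (np.int32(277), np.int32(12), np.int32(6), np.int32(8), np.int32(35)), (np.int32(272), np.int32(36), np.int32(12), np.int32(14), np.int32(111)), (np.int32(230), np.int32(39), np.int32(7), np.int32(9), np.int32(20)), (np.int32(267), np.int32(62), np.int32(13), np.int32(41), np.int32(353)), (np.int32(419), np.int32(78), np.int32(5), np.int32(11), np.int32(29)), (np.int32(451), np.int32(80), np.int32(9), np.int32(13), np.int32(41)), (np.int32(272), np.int32(119), np.int32(5), np.int32(5), np.int32(17)), (np.int32(221), np.int32(123), np.int32(79), np.int32(44), np.int32(2010)), (np.int32(270), np.int32(127), np.int32(20), np.int32(6), np.int32(87)), (np.int32(301), np.int32(132), np.int32(108), np.int32(25), np.int32(1367)), (np.int32(257), np.int32(170), np.int32(8), np.int32(7), np.int32(41)), (np.int32(209), np.int32(175), np.int32(8), np.int32(23), np.int32(45)), (np.int32(232), np.int32(177), np.int32(6), np.int32(12), np.int32(34)), (np.int32(263), np.int32(180), np.int32(26), np.int32(21), np.int32(228)), (np.int32(245), np.int32(184), np.int32(20), np.int32(9), np.int32(110)), (np.int32(200), np.int32(205), np.int32(16), np.int32(32), np.int32(166)), (np.int32(283), np.int32(209), np.int32(9), np.int32(16), np.int32(78)), (np.int32(215), np.int32(216), np.int32(21), np.int32(14), np.int32(199)), (np.int32(217), np.int32(219), np.int32(63), np.int32(22), np.int32(688))]
```

The blue handle hasn't moved (78° both times), the cover is at its stop, and the only scene changes are the arm, its shadow and the box itself. Handing in.

```bash
python3 -c "
from bench import ctrl; print(ctrl.close_job())"
```

```text
the job is handed in; nothing more can be done
None
```

I slid the blue cover all the way back, pushed the red handle clockwise until it was shut, then backed off and handed the job in at about 14 s.

**Last checks:**
- **Cover:** it lies flat on the box with the valve bay open. Against the rear stop, more pushing only added force (about 26 N) with no further motion.
- **Red handle:** it sits at 90° ± 0.5° across its pipe, on its stop; pushing harder reached about 21 N without moving it.
- **Blue handle:** its angle is unchanged, about 78° in both measurements, within 0.3°.
- **Other things on the bench:** comparing the scene picture before and after showed changes only from the arm, its shadow and the box.

**Disagreements:**
- **Fingertip height:** the closed fingertips seemed to end about 25 mm above the reported TCP, where `tip_reach` said 14 mm below. My first pass therefore went over the tab without touching it, and I used the measured value from then on.
- **Box position:** my box origin from the top view was about 3–4 mm off the wrist view, so I used the wrist view for the valve.

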